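# Put the target balls away in their own pots

### The job

Put the green and the blue target ball away, each in the leaning pot of its own colour (the yellow pot is spare). Lower each one gently down to the floor of its pot before letting go: do not drop it in, press it hard or let it fall on the bench, and leave the other things on the bench where they are.

Things in the scene. Friction and masses are not known exactly. Their poses are not given: they have to be found in the camera images.
- green_ball: Green hard target ball, diameter 38 mm, about 80 g, with a small flat silver mark; origin at its centre (axes turn as it rolls). Starts on a fixed nest (three steel beads on a black disc on a post, 42 mm high, 32 mm across at the top, foot 44 mm across), ball centre about 58 mm above the bench.
- blue_ball: Blue hard target ball, diameter 38 mm, about 80 g, with a small flat silver mark; origin at its centre (axes turn as it rolls). Starts on a fixed nest (three steel beads on a black disc on a post, 42 mm high, 32 mm across at the top, foot 44 mm across), ball centre about 58 mm above the bench.
- green_pot: Green round open pot on a fixed stand, leaning 30 degrees away from the robot. Outer diameter 114 mm, inner 108, height 55 along its axis, floor 5 thick, so 50 deep. A flat black shield 80 mm wide, 4 thick stands 66 mm uphill of its axis, parallel to it, up to z = 140. Origin: outside bottom centre; z along its axis out of the mouth, y level, x uphill (low side -x).
- blue_pot: Blue round open pot on a fixed stand, leaning 30 degrees away from the robot. Outer diameter 114 mm, inner 108, height 55 along its axis, floor 5 thick, so 50 deep. A flat black shield 80 mm wide, 4 thick stands 66 mm uphill of its axis, parallel to it, up to z = 140. Origin: outside bottom centre; z along its axis out of the mouth, y level, x uphill (low side -x).
- yellow_pot: Yellow round open pot on a fixed stand, leaning 30 degrees away from the robot. Outer diameter 114 mm, inner 108, height 55 along its axis, floor 5 thick, so 50 deep. A flat black shield 80 mm wide, 4 thick stands 66 mm uphill of its axis, parallel to it, up to z = 140. Origin: outside bottom centre; z along its axis out of the mouth, y level, x uphill (low side -x). Spare, stays empty.
- green_seat (a point): point on the axis of the green pot, 19 mm above its inside floor (24 mm from the outside of the bottom): the centre of a ball resting mid-floor. A ball let go there rolls up to 35 mm to the low side of the floor and stays. Site axes are the pot's.
- blue_seat (a point): point on the axis of the blue pot, 19 mm above its inside floor (24 mm from the outside of the bottom): the centre of a ball resting mid-floor. A ball let go there rolls up to 35 mm to the low side of the floor and stays. Site axes are the pot's.
- collar: Bystander: white plastic disc with a dark middle lying flat, 54 mm across, 18 mm high, loose; origin at the centre of its underside. Leave it alone.
- base_plate: Bystander: black base plate, 75 x 50 x 10 mm, loose; origin at the centre of its underside. Leave it alone.
- tape_case: Bystander: yellow tape case, 50 x 46 x 24 mm, loose; origin at the centre of its underside. Leave it alone.
- screwdriver: Bystander: red-handled screwdriver lying down, 160 mm long, loose; origin at the centre of its underside. Leave it alone.
- lens_cell: Bystander: round black lens cell with glass lying flat, 52 mm across, 10 mm high, loose; origin at the centre of its underside. Leave it alone.
- mirror_mount: Bystander: square black mirror mount on a post, fixed, 60 x 56 mm in plan, 143 mm high; origin at the centre of its underside.
- lens_mount: Bystander: square black mount with green glass on a post, fixed, 60 x 56 mm in plan, 143 mm high; origin at the centre of its underside.
Mind the look-alikes: they are no part of the job. Several things have the shape of the green_ball; the one meant has the colours described above.

How it is judged:
At the end, for the whole second after the job is handed in: The green ball lies in the green pot and the blue ball in the blue pot, each with its centre within 42 mm of the pot's seat point (anywhere on the pot's floor) and slower than 0.03 m/s (distance between green_ball and green_seat below 0.042 m and linear speed of each of green_ball, blue_ball below 0.03 m/s and distance between blue_ball and blue_seat below 0.042 m); the robot touches nothing.
It fails at once if a ball drops or is thrown inside its pot (faster than 0.65 m/s there, as after a fall of about 2 cm) ((distance between green_ball and green_seat below 0.05 m and linear speed of green_ball above 0.65 m/s) or (distance between blue_ball and blue_seat below 0.05 m and linear speed of blue_ball above 0.65 m/s)).
It fails at once if a ball is pressed or knocked against its pot with more than 20 N (contact force between green_ball and green_pot above 20 N or contact force between blue_ball and blue_pot above 20 N).
It fails at once if a ball falls onto the bench (height (world z) of any of green_ball, blue_ball below 0.03 m).
It fails at once if a loose bystander (collar, base plate, tape case, screwdriver, lens cell) is moved by more than 30 mm (distance of any of collar, base_plate, tape_case, screwdriver, lens_cell from where it was at the start of the episode above 0.03 m).
It also fails if it takes over 61 s, if anything falls off the work surface, if the arm or the gripper's body presses on something with over 40 N, if the wrist force passes 120 N, or if a joint passes its speed limit or range.

### The arm

A 6-joint arm with a two-finger parallel gripper is mounted at the origin on the work surface. World frame = base frame: x ahead of the robot, y to its left, z up, the work surface at z = 0. Lengths are in m, angles in rad, forces in N, time in s.
With the tool pointing down it reaches from about 0.35 to 0.85 m from the base axis. Payload 8.1 kg.
Tool frame: the origin (TCP) lies on the centre line of the jaws, within the pads' length; the fingertips stand 19 mm ahead of it and the grasp point (between the pads) is the TCP (robot.tips_ahead is the distance from the TCP to the fingertips, in m); y points along the fingers, z is the direction in which the jaws open and shut, and the axes are right-handed (so a half turn about y gives the same grasp; the last joint's range is limited). The gripper opens to 93 mm and grips with 3 to 60 N. Pads are 15 mm wide; open, the fingers measure 128 mm over their backs; the gripper's body (75 mm by 188 mm) begins 65 mm behind the grasp point.
Start: joints at [1.091, 0.13, 1.488, -0, 1.523, -0.085], TCP at [0.231, 0.554, 0.238] pointing down, gripper open.
Joint ranges: [-2.96, 2.96], [-0.89, 2.26], [0.02, 2.5], [-1.34, 4.48], [0, 2.73], [-2.66, 2.66]. Speed limits (rad/s): [2.39, 2.39, 2.79, 3.14, 3.14, 3.14].

### API

Orientations are given as a rotation vector (axis times angle).
In Python, from plant import robot, imaging, models gives the robot as it stands.
- The arm moves only by the tool carry_out, never from a script. Its argument "motion" is one flat list of numbers, 7 for each row, row after row: the shift along the tool's x, y, z in m, then the turn, a rotation vector about the tool's x, y, z in degrees, then the opening, from -1 (shut) to 1 (fully open). A call has exactly 5 rows; each row shifts and turns the pose as measured when the row begins, along the tool's axes as they then stand; what a row does not reach is not made up. A row lasts 1/10 s, in which the tool goes at most 50 mm and 8.59 degrees, less where a joint would pass 70% of its speed; a pose out of reach is approached as far as the arm can. A call is refused whole if a number of a shift passes 0.05 or a number of a turn 8.59, either way. A call with a gripper value outside its range is refused whole. The fingers move at their own pace and stop on an object; "squeeze" is the grip in N (left out, the last holds). Time passes only in rows, so rows that do not move let the fingers close, or fill a call up. It gives the time, the measured TCP pose, the force and the opening at its end, in the units of the state.
- robot.read_state(): the state, without advancing time (a new reading comes with each control period).
- imaging.read_camera(name): name is "side" or "top"; returns the picture (480x640x3 uint8, blue, green, red); there is no depth.
- imaging.camera_model(name): a dict with "K" (3x3 intrinsics, pixels), "position" and "orientation" of the camera in the world. Camera axes: x right, y down, z forward; pixel columns grow to the right and rows downward; lengths in m; the calibration is good to about 2 mm. A picture is of the moment at which its call begins. camera_model takes no time and is no camera call.
- robot.close_job(): hands the job in, once; it reports no verdict.
Trained networks look in the newest picture that a camera, given by its name, has taken for a name from the list of things; names that differ only in an ending like _2 or _b are one class to them, and where a whole thing is asked for, a point or a joint stands for the part that bears it (a point fixed in the world has none). Each returns a list of dicts, best first, with "confidence" (0 to 1); they miss things now and then, are a little off and sometimes report something else, mostly with a low value. They report only what shows in the picture. A call takes as long as a camera call. They do not tell look-alikes from the thing itself.
- models.outline_of(camera, thing): "pixels" (480x640 bool, what is visible of it) and "pixel" ([column, row] in pixels, amid what is visible of it).
The state is a dict: "t": time; "q": joint angles; "dq": joint speeds; "joint_torque": joint torques, N m; "tool_pos": TCP position; "orientation": TCP orientation; "force": force on the tool from outside, world axes, zero at the start; "wrist_torque": the same for the moment, N m; "opening": finger opening in m.
Only numpy, scipy, OpenCV 4.12 (cv2) and the standard library are available. Lean on these libraries where they do the work, as an engineer would, in place of code of your own. Each camera call takes 0.05 s, during which the arm holds its last target.

## Working session

There is one attempt and no reset: what is moved stays moved. The work goes in short steps, Python scripts to look and compute and a tool call to move; the robot and the scene stay as the last step left them, time stands still between calls to the robot, and variables do not carry over. Pictures are saved under pics/ and viewed, and the job is handed in when it is done.

Besides the shell and the picture viewer there is one more tool, called after ">>>" as a command line: name --argument value ..., lists and objects as JSON in quotes. carry_out: Moves the arm, as the interface text tells. Its arguments: {"type":"object","properties":{"motion":{"type":"array","items":{"type":"number"}},"squeeze":{"type":"number"}},"required":["motion"]}

```bash
ls; mkdir -p pics; python3 - <<'E'
from plant import robot, imaging, models
import cv2,numpy as np
print(robot.read_state())
for n in("side","top"):
    cv2.imwrite(f"pics/{n}0.png",imaging.read_camera(n)); m=imaging.camera_model(n); print(n,m)
    for th in("green_ball","blue_ball","green_pot","blue_pot","yellow_pot"):
        for d in models.outline_of(n,th):
            print(n,th,d["confidence"],d["pixel"],d["pixels"].sum())
E
```

```text
pics
{'t': 0.0, 'q': array([ 1.09061106e+00,  1.31151768e-01,  1.48931419e+00, -1.84449742e-06,
        1.52295753e+00, -8.53778852e-02]), 'dq': array([-0.00129087,  0.00150575, -0.00181223,  0.00167135, -0.00037434,
        0.001331  ]), 'joint_torque': array([-2.68319181e-04, -5.59826124e+01, -4.91785347e+01,  7.66675291e-02,
        3.48923996e-02, -1.87424198e-04]), 'tool_pos': array([0.23049688, 0.55337759, 0.23657384]), 'orientation': array([-1.55027985,  0.31019328, -0.30938914]), 'force': array([-0.11925729,  0.59647125, -0.27375782]), 'wrist_torque': array([ 0.01497586,  0.02459119, -0.03545624]), 'opening': 0.09309414778012857}
side {'K': array([[450.94218314,   0.        , 321.45307692],
       [  0.        , 450.94218314, 243.62722916],
       [  0.        ,   0.        ,   1.        ]]), 'position': array([ 0.48231173, -0.86393082,  0.93259764]), 'orientation': array([-2.35652067,  0.11755781, -0.05586402])}
side green_ball 0.7 [318.7, 321.7] 2934
side green_ball 0.48 [386.2, 316.5] 164
side green_pot 0.58 [283.2, 184.9] 1359
side blue_pot 0.77 [316.5, 320.2] 2937
side yellow_pot 0.56 [290.5, 243.9] 1803
side yellow_pot 0.33 [283.7, 185.1] 1376
top {'K': array([[555.96258969,   0.        , 315.27978963],
       [  0.        , 555.96258969, 249.9202632 ],
       [  0.        ,   0.        ,   1.        ]]), 'position': array([ 0.42569943, -0.01312515,  1.37666239]), 'orientation': array([-2.17085481,  2.12187368, -0.1295143 ])}
top green_ball 0.53 [207.4, 294.5] 2617
top green_ball 0.5 [412.0, 212.2] 182
top green_ball 0.23 [184.1, 229.1] 403
top green_ball 0.2 [136.4, 272.0] 823
top blue_ball 0.5 [279.4, 234.0] 171
top blue_ball 0.24 [432.1, 280.1] 2647
top green_pot 0.94 [204.9, 293.2] 2534
top green_pot 0.42 [187.2, 229.9] 423
top blue_pot 0.91 [433.1, 279.6] 2543
top yellow_pot 0.84 [314.9, 289.6] 2381
```

View pics/side0.png

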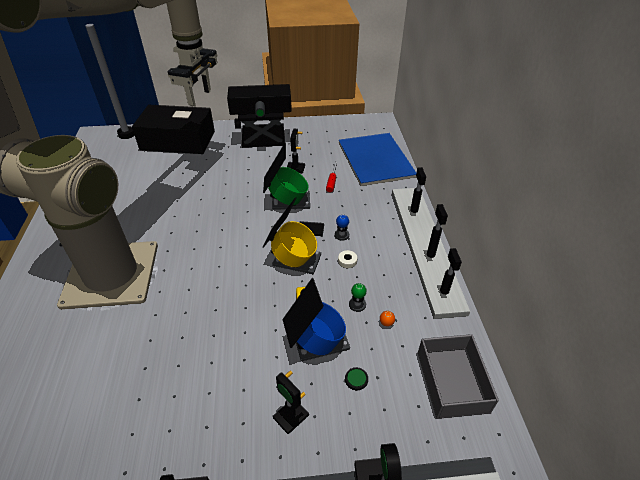

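View pics/top0.png

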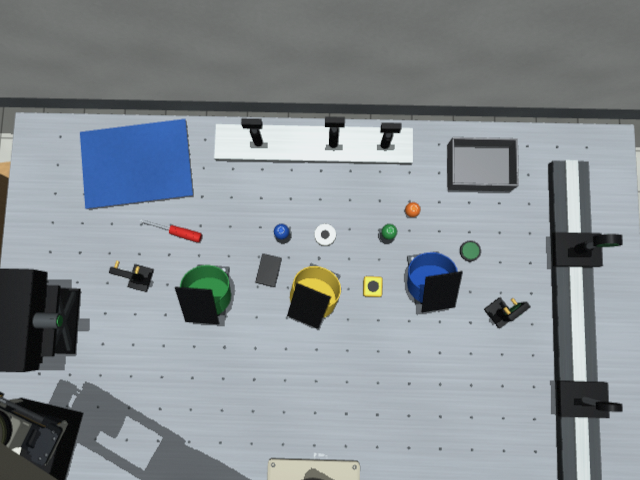

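```bash
cat > h.py <<'E'
import numpy as np,cv2
from scipy.spatial.transform import Rotation as R
from plant import imaging
CM={n:imaging.camera_model(n) for n in("side","top")}
def proj(n,P):
    m=CM[n];Rm=R.from_rotvec(m["orientation"]).as_matrix()
    c=(np.atleast_2d(P)-m["position"])@Rm
    p=c@m["K"].T
    return p[:,:2]/p[:,2:]
def ray(n,px):
    m=CM[n];Rm=R.from_rotvec(m["orientation"]).as_matrix()
    d=Rm@np.linalg.solve(m["K"],[px[0],px[1],1.]);return m["position"],d/np.linalg.norm(d)
def tri(pa,pb):
    A=np.zeros((3,3));b=np.zeros(3);rs=[ray("side",pa),ray("top",pb)]
    for o,d in rs:
        M=np.eye(3)-np.outer(d,d);A+=M;b+=M@o
    x=np.linalg.solve(A,b)
    return x,[np.linalg.norm((np.eye(3)-np.outer(d,d))@(x-o)) for o,d in rs]
def potR(yaw):  # yaw = direction of leaning (horizontal)
    a=np.array([np.cos(yaw)*.5,np.sin(yaw)*.5,np.sqrt(.75)])
    y=np.array([-np.sin(yaw),np.cos(yaw),0.]); 
    x=np.array([-np.cos(yaw)*np.sqrt(.75),-np.sin(yaw)*np.sqrt(.75),.5])
    return np.c_[x,np.cross(a,x),a]
E
python3 - <<'E'
from h import *
I={n:cv2.imread(f"pics/{n}0.png") for n in("side","top")}
def blob(n,lo,hi,box):
    h=cv2.cvtColor(I[n],cv2.COLOR_BGR2HSV);m=cv2.inRange(h,lo,hi)
    x0,y0,x1,y1=box;s=np.zeros_like(m);s[y0:y1,x0:x1]=m[y0:y1,x0:x1]
    c=max(cv2.findContours(s,0,1)[0],key=cv2.contourArea)
    return cv2.minEnclosingCircle(c)
G=((40,80,20),(85,255,255));B=((100,120,20),(130,255,255))
for k,c,bs,bt in(("green",G,(340,275,375,302),(375,215,405,250)),("blue",B,(330,208,355,232),(268,217,298,250))):
    a=blob("side",*c,bs);b=blob("top",*c,bt);print(k,a,b,tri(a[0],b[0]))
for k,a,b in (("collar",(347,259),(325,235)),):
    print(k,tri(a,b))
cv2.imwrite("pics/c1.png",cv2.resize(I["side"][120:440,220:420],None,fx=3,fy=3,interpolation=2)[:600])
cv2.imwrite("pics/c2.png",cv2.resize(I["side"][270:420,240:440],None,fx=4,fy=4,interpolation=2)[:600])
cv2.imwrite("pics/c3.png",cv2.resize(I["top"][220:340,160:480],None,fx=2.5,fy=2.5,interpolation=2)[:600])
E
```

```text
green ((358.6111145019531, 290.5), 7.6276164054870605) ((388.9369812011719, 231.5167999267578), 7.7624664306640625) (array([ 0.65081611, -0.17002304,  0.0569497 ]), [np.float64(8.990625868307727e-05), np.float64(8.990625868331979e-05)])
blue ((342.0, 221.0), 6.403224468231201) ((281.0, 231.36666870117188), 7.633435249328613) (array([0.64498447, 0.08950781, 0.05578303]), [np.float64(0.0008452755397627267), np.float64(0.0008452755397628541)])
collar (array([ 0.64633873, -0.01679212,  0.00829369]), [np.float64(0.0006161323204403931), np.float64(0.0006161323204402509)])
```

View pics/c1.png

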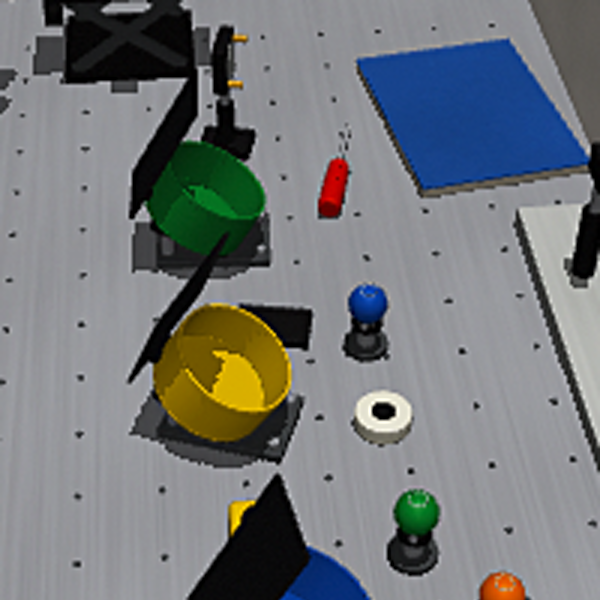

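View pics/c2.png

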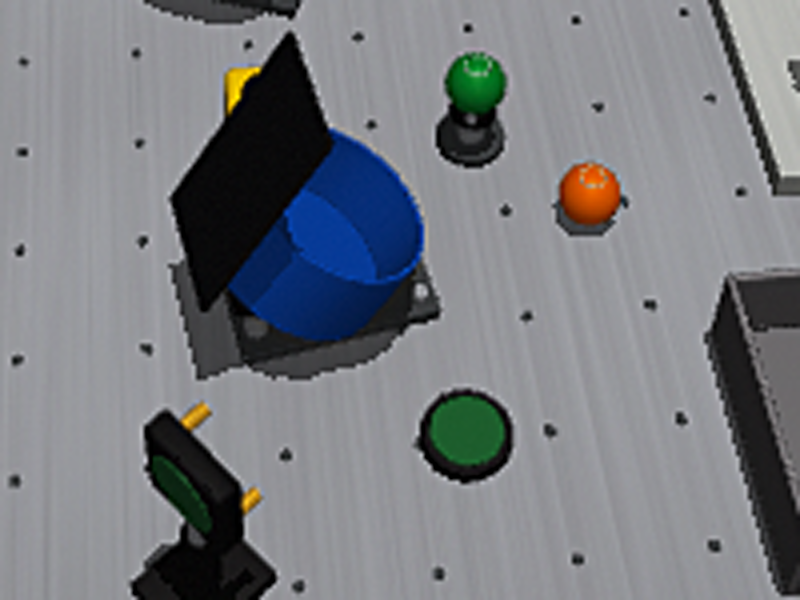

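View pics/c3.png

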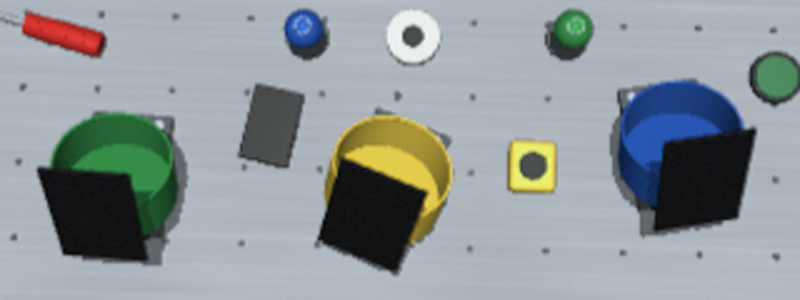

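```bash
cat > fit.py <<'E'
from h import *
from scipy.optimize import minimize
I={n:cv2.imread(f"pics/{n}0.png") for n in("side","top")}
G=((40,80,20),(85,255,255));B=((100,120,20),(130,255,255));Y=((18,120,40),(35,255,255))
def mask(n,c,box):
    h=cv2.cvtColor(I[n],cv2.COLOR_BGR2HSV);m=cv2.inRange(h,*c)
    x0,y0,x1,y1=box;s=np.zeros_like(m);s[y0:y1,x0:x1]=m[y0:y1,x0:x1]
    _,l,st,_=cv2.connectedComponentsWithStats(s);k=1+np.argmax(st[1:,4]);
    return (l==k).astype(np.uint8)
S=8
def poly(n,P,box):
    q=(proj(n,P)-np.array(box[:2])+.5)*S
    return q
def render(n,p,box,col_z=True):
    x,y,z,yaw=p;Rm=potR(yaw);o=np.array([x,y,z])
    t=np.linspace(0,2*np.pi,60,endpoint=False)
    c=[np.c_[.057*np.cos(t),.057*np.sin(t),0*t+h] for h in(0,.055)]
    im=np.zeros(((box[3]-box[1])*S,(box[2]-box[0])*S),np.uint8)
    q=poly(n,np.vstack(c)@Rm.T+o,box)
    cv2.fillConvexPoly(im,cv2.convexHull(np.round(q).astype(np.int32)),1)
    ztop=(.14-z-.066*.5)/np.sqrt(.75)
    sh=np.array([[sx,sy,h] for sx in(.064,.068) for sy in(-.04,.04) for h in(0.0,ztop)])
    qs=poly(n,sh@Rm.T+o,box); hull=cv2.convexHull(np.round(qs).astype(np.int32))
    sm=np.zeros_like(im);cv2.fillConvexPoly(sm,hull,1)
    if n=="top" or SHF: im[sm>0]=0
    return cv2.resize(im.astype(np.float32),None,fx=1/S,fy=1/S,interpolation=cv2.INTER_AREA),q,qs
SHF=True
pots={"green":(G,(255,150,320,220),(165,255,245,335),(0.54,.27)),"yellow":(Y,(260,210,330,280),(275,255,355,335),(.53,.0)),"blue":(B,(280,290,360,370),(395,240,475,320),(.55,-.28))}
if __name__=="__main__":
  for k,(c,bs,bt,g) in pots.items():
    M={"side":mask("side",c,bs),"top":mask("top",c,bt)};bx={"side":bs,"top":bt}
    def cost(p):
        s=0
        for n in bx:
            r,_,_=render(n,p,bx[n]);b=bx[n];m=M[n][b[1]:b[3],b[0]:b[2]]
            s+=np.abs(r-m).sum()/m.sum()
        return s
    best=None
    for yaw in(-.6,-.2,.2,.6):
        x0=np.array([*g,.03,yaw])
        sim=np.vstack([x0,x0+np.diag([.02,.02,.02,.3])])
        r=minimize(cost,x0,method="Nelder-Mead",options=dict(initial_simplex=sim,maxiter=400,xatol=1e-5,fatol=1e-5))
        if best is None or r.fun<best.fun:best=r
    p=best.x;print(k,best.fun,p,"bearing",np.arctan2(p[1],p[0]),"seat",p[:3]+potR(p[3])[:,2]*.024)
    for n in bx:
        _,q,qs=render(n,p,bx[n]);b=bx[n]
        im=cv2.resize(I[n][b[1]:b[3],b[0]:b[2]],None,fx=S,fy=S,interpolation=0)
        cv2.polylines(im,[np.round(q[:60]).astype(int).astype(np.int32)],1,(0,0,255));cv2.polylines(im,[np.round(q[60:]).astype(np.int32)],1,(0,255,255))
        cv2.polylines(im,[cv2.convexHull(np.round(qs).astype(np.int32))],1,(255,0,255))
        cv2.imwrite(f"pics/fit_{k}_{n}.png",cv2.resize(im,(400,400)))
E
python3 fit.py; python3 -c "
import cv2,numpy as np
for k in('green','blue'): cv2.imwrite(f'pics/f_{k}.png',np.hstack([cv2.imread(f'pics/fit_{k}_{n}.png') for n in('side','top')]))"
```

```text
green 0.3914755015189959 [ 0.48502214  0.26599286  0.03367215 -0.10199546] bearing 0.5016246315890608 seat [0.49695977 0.26477104 0.05445676]
yellow 0.47218415050728196 [ 0.48854998  0.01121608  0.03381913 -0.37111313] bearing 0.022953857710270482 seat [0.49973307 0.00686424 0.05460374]
blue 0.5451821950096511 [ 0.52851724 -0.27213087  0.03246359  0.16942231] bearing -0.47549245867953605 seat [ 0.54034543 -0.27010751  0.0532482 ]
```

View pics/f_green.png

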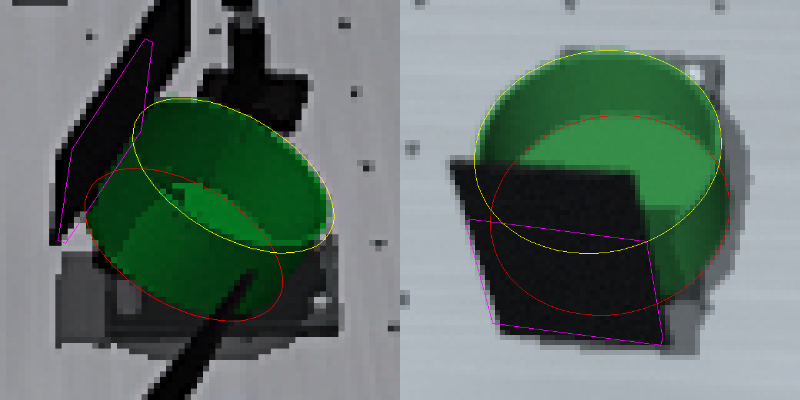

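View pics/f_blue.png

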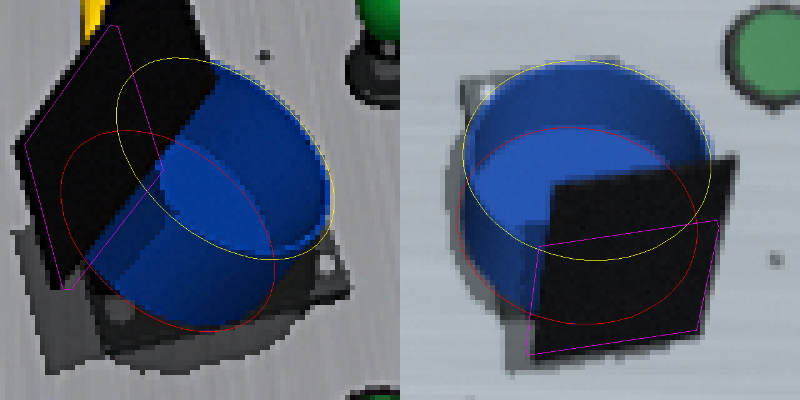

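```bash
sed -i 's/ztop=.*/ztop=.14/' fit.py; python3 fit.py; python3 -c "
import cv2,numpy as np
for k in('green','blue'): cv2.imwrite(f'pics/g_{k}.png',np.hstack([cv2.imread(f'pics/fit_{k}_{n}.png') for n in('side','top')]))"
```

```text
green 0.11600465201312796 [ 0.4830173   0.26584301  0.0366926  -0.09098323] bearing 0.5031348375318925 seat [0.49496766 0.26475272 0.05747721]
yellow 0.1328334151530028 [ 0.48726674  0.01136081  0.03575593 -0.3934795 ] bearing 0.023311159296561367 seat [0.49834971 0.00675996 0.05654054]
blue 0.10780044755920185 [ 0.52552719 -0.27410883  0.04041653  0.16567163] bearing -0.48076871057301 seat [ 0.53736288 -0.27212985  0.06120114]
```

View pics/g_green.png

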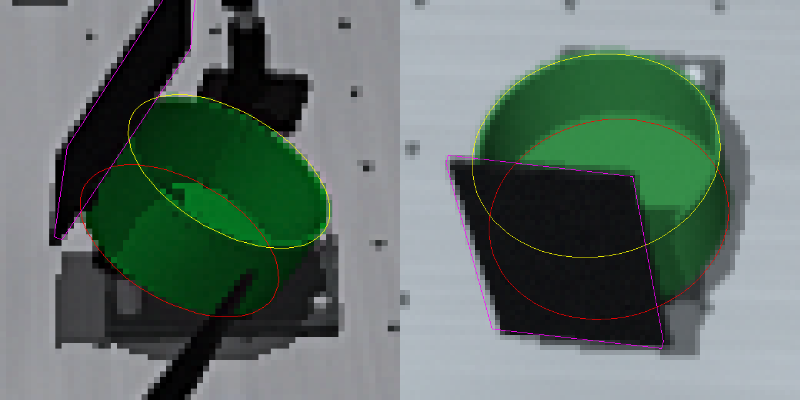

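View pics/g_blue.png

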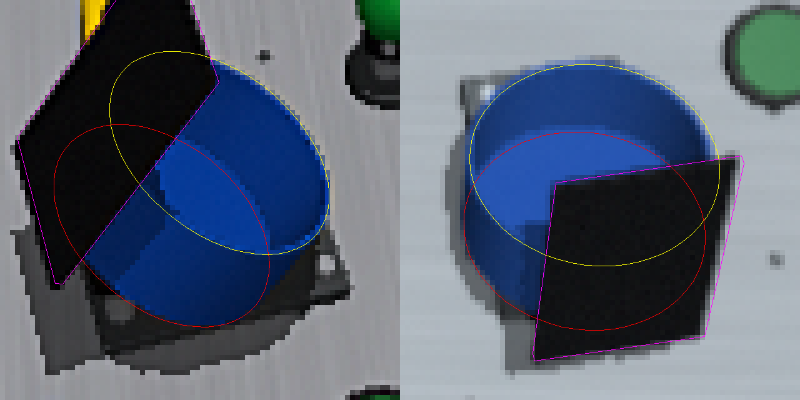

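```bash
cat > plan.py <<'E'
from h import *
from plant import robot
POT={"green":([.483,.266,.0367],-.091),"blue":([.5255,-.274,.0385],.166)}
def toolR(axis_dir,zdir):
    y=np.array(axis_dir,float);y/=np.linalg.norm(y);z=np.array(zdir,float);z-=y*(y@z);z/=np.linalg.norm(z)
    return np.c_[np.cross(y,z),y,z]
def potpose(k,up,down=0.0,tilt=30):
    o,yaw=POT[k];M=potR(yaw);p=np.array(o)+M@[-down,0,up]
    t=np.radians(tilt);ax=-np.array([np.sin(t)*np.cos(yaw),np.sin(t)*np.sin(yaw),np.cos(t)])
    return p,toolR(ax,M[:,1])
def plan(p,Rt,op,n=5,total=None):
    s=robot.read_state();P=s["tool_pos"];Rc=R.from_rotvec(s["orientation"])
    # pick nearest of half-turn
    Rm=min([Rt,Rt@np.diag([-1,1,-1])],key=lambda M:(Rc.inv()*R.from_matrix(M)).magnitude())
    w=(Rc.inv()*R.from_matrix(Rm)).as_rotvec();d=p-P
    N=total or max(1,int(np.ceil(np.linalg.norm(d)/.045)),int(np.ceil(np.degrees(np.abs(w).max())/8.)))
    print("t",s["t"].round(2) if hasattr(s["t"],'round') else s["t"],"P",P.round(4),"q",s["q"].round(2),"F",s["force"].round(1),"op",round(s["opening"],4),"dist",np.linalg.norm(d).round(4),"rot",np.degrees(w).round(1),"rows",N)
    out=[]
    for i in range(min(N,10)):
        Ri=Rc*R.from_rotvec(w*i/N);out.append(list((Ri.inv().apply(d/N)).round(4))+list(np.degrees(w/N).round(2))+[op])
    for i,r in enumerate(out):print([float(v) for v in r]);
E
cat >> plan.py <<'E'
DOWN=toolR([0,0,-1],[0,1,0])
E
python3 - <<'E'
from plan import *
s=robot.read_state();print(R.from_rotvec(s["orientation"]).as_matrix().round(2))
plan(np.array([.645,.0895,.20]),DOWN,0.4)
E
```

```text
[[ 0.92  0.    0.38]
 [-0.38  0.    0.92]
 [ 0.   -1.    0.  ]]
t 0.6 P [0.2308 0.5539 0.2377] q [ 1.09  0.13  1.49  0.    1.52 -0.09] F [-0.3  0.8 -0.1] op 0.0929 dist 0.6234 rot [ -0.  -22.6   0. ] rows 14
[0.0401, 0.0027, -0.0192, -0.0, -1.62, 0.0, 0.4]
[0.0395, 0.0027, -0.0204, -0.0, -1.62, 0.0, 0.4]
[0.0389, 0.0027, -0.0215, -0.0, -1.62, 0.0, 0.4]
[0.0383, 0.0027, -0.0226, -0.0, -1.62, 0.0, 0.4]
[0.0377, 0.0027, -0.0236, -0.0, -1.62, 0.0, 0.4]
[0.037, 0.0027, -0.0247, -0.0, -1.62, 0.0, 0.4]
[0.0363, 0.0027, -0.0257, -0.0, -1.62, 0.0, 0.4]
[0.0355, 0.0027, -0.0267, -0.0, -1.62, 0.0, 0.4]
[0.0348, 0.0027, -0.0277, -0.0, -1.62, 0.0, 0.4]
[0.034, 0.0027, -0.0287, -0.0, -1.62, 0.0, 0.4]
```

>>> carry_out --motion '[0.04,-0.006,-0.019,0,-2,0,0.4,0.0395,-0.006,-0.02,0,-2,0,0.4,0.039,-0.006,-0.021,0,-2,0,0.4,0.0385,-0.006,-0.0225,0,-2,0,0.4,0.0375,-0.006,-0.0235,0,-2,0,0.4]'

```text
t: 1.1
tool_pos: [0.3818, 0.3902, 0.267]
orientation: [-1.565, 0.162, -0.159]
force: [1.0, 0.2, 0.4]
opening: 0.0655
```

```bash
python3 - <<'E'
from plan import *
plan(np.array([.645,.0895,.26]),DOWN,0.4)
E
```

```text
t 1.1 P [0.3818 0.3902 0.267 ] q [ 0.7  -0.03  1.6   0.    1.57 -0.67] F [1.  0.2 0.4] op 0.0655 dist 0.3996 rot [  0.  -11.7  -0.1] rows 9
[0.0354, 0.0007, -0.0268, 0.0, -1.3, -0.01, 0.4]
[0.0348, 0.0007, -0.0276, 0.0, -1.3, -0.01, 0.4]
[0.0342, 0.0007, -0.0284, 0.0, -1.3, -0.01, 0.4]
[0.0335, 0.0007, -0.0291, 0.0, -1.3, -0.01, 0.4]
[0.0328, 0.0008, -0.0299, 0.0, -1.3, -0.01, 0.4]
[0.0322, 0.0008, -0.0306, 0.0, -1.3, -0.01, 0.4]
[0.0314, 0.0008, -0.0313, 0.0, -1.3, -0.01, 0.4]
[0.0307, 0.0008, -0.032, 0.0, -1.3, -0.01, 0.4]
[0.03, 0.0008, -0.0327, 0.0, -1.3, -0.01, 0.4]
```

>>> carry_out --motion '[0.036,0,-0.027,0,-1.5,0,0.4,0.0355,0,-0.028,0,-1.5,0,0.4,0.035,0,-0.029,0,-1.5,0,0.4,0.034,0,-0.03,0,-1.5,0,0.4,0.033,0,-0.03,0,-1.5,0,0.4]'

```text
t: 1.6
tool_pos: [0.5379, 0.2146, 0.2699]
orientation: [-1.567, 0.05, -0.054]
force: [0.4, 0.9, -0.0]
opening: 0.0651
```

```bash
python3 - <<'E'
from plan import *
plan(np.array([.645,.0895,.18]),DOWN,0.4)
E
```

```text
t 1.6 P [0.5379 0.2146 0.2699] q [ 0.29  0.06  1.51  0.    1.57 -1.21] F [ 0.4  0.9 -0. ] op 0.0651 dist 0.1876 rot [-0.2 -3.8  0.2] rows 5
[0.023, 0.018, -0.0236, -0.04, -0.76, 0.03, 0.4]
[0.0227, 0.018, -0.0239, -0.04, -0.76, 0.03, 0.4]
[0.0224, 0.018, -0.0242, -0.04, -0.76, 0.03, 0.4]
[0.0221, 0.018, -0.0245, -0.04, -0.76, 0.03, 0.4]
[0.0217, 0.018, -0.0248, -0.04, -0.76, 0.03, 0.4]
```

>>> carry_out --motion '[0.023,0.018,-0.024,0,-0.8,0,0.4,0.023,0.018,-0.024,0,-0.8,0,0.4,0.022,0.018,-0.024,0,-0.8,0,0.4,0.022,0.018,-0.0245,0,-0.8,0,0.4,0.022,0.018,-0.025,0,-0.8,0,0.4]'

```text
t: 2.1
tool_pos: [0.6535, 0.0816, 0.1824]
orientation: [-1.566, -0.013, -0.007]
force: [1.0, -0.0, 0.5]
opening: 0.0648
```

```bash
python3 - <<'E'
from plan import *
plan(np.array([.645,.0895,.13]),DOWN,0.4)
im=np.hstack([cv2.resize(imaging.read_camera(n)[a:a+120,b:b+120],(400,400)) for n,a,b in(("side",150,280),("top",170,220))])
cv2.imwrite("pics/p1.png",im)
E
```

```text
t 2.1 P [0.6535 0.0816 0.1824] q [ 0.04  0.3   1.39  0.    1.43 -1.53] F [ 1.  -0.   0.5] op 0.0648 dist 0.0536 rot [-0.3  0.2  0.7] rows 2
[-0.0045, 0.0261, 0.0039, -0.13, 0.12, 0.36, 0.4]
[-0.0044, 0.0262, 0.0039, -0.13, 0.12, 0.36, 0.4]
```

View pics/p1.png

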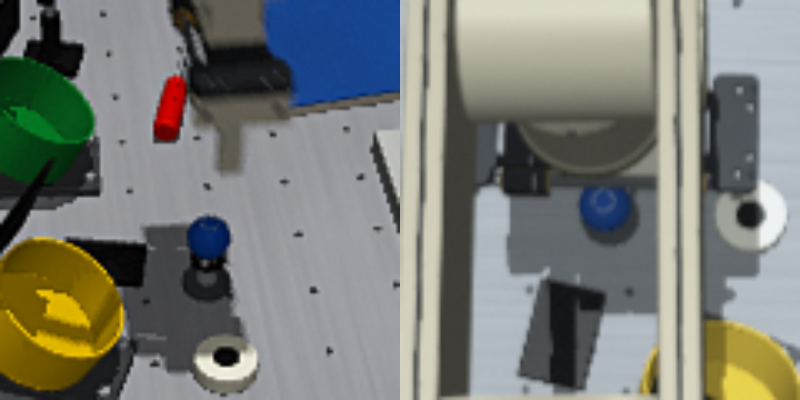

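>>> carry_out --motion '[-0.0045,0.025,0.004,0,0,0.4,0.4,-0.0045,0.025,0.004,0,0,0.4,0.4,0,0,0,0,0,0,0.4,0,0,0,0,0,0,0.4,0,0,0,0,0,0,0.4]'

```text
t: 2.7
tool_pos: [0.6449, 0.0874, 0.1303]
orientation: [-1.567, 0.005, 0.002]
force: [0.0, 0.0, -1.1]
opening: 0.0654
```

```bash
python3 - <<'E'
from plan import *
plan(np.array([.645,.0895,.062]),DOWN,0.4,total=4)
E
```

```text
t 2.7 P [0.6449 0.0874 0.1303] q [ 0.05  0.34  1.45  0.    1.36 -1.52] F [ 0.   0.  -1.1] op 0.0654 dist 0.0684 rot [-0.2 -0.1 -0.3] rows 4
[0.0001, 0.0171, 0.0005, -0.06, -0.03, -0.06, 0.4]
[0.0001, 0.0171, 0.0005, -0.06, -0.03, -0.06, 0.4]
[0.0001, 0.0171, 0.0005, -0.06, -0.03, -0.06, 0.4]
[0.0, 0.0171, 0.0005, -0.06, -0.03, -0.06, 0.4]
```

>>> carry_out --motion '[0,0.02,0.001,0,0,0,0.3,0,0.02,0.001,0,0,0,0.3,0,0.015,0,0,0,0,0.3,0,0.008,0,0,0,0,0.3,0,0,0,0,0,0,0.3]'

```text
t: 3.2
tool_pos: [0.6507, 0.0906, 0.0752]
orientation: [-1.566, -0.007, -0.009]
force: [0.6, 0.5, -0.5]
opening: 0.0602
```

```bash
python3 - <<'E'
from plan import *
plan(np.array([.645,.0895,.062]),DOWN,0.4,total=4)
im=np.hstack([cv2.resize(imaging.read_camera(n)[a:a+80,b:b+80],(400,400)) for n,a,b in(("side",180,300),("top",190,240))])
cv2.imwrite("pics/p2.png",im)
E
```

```text
t 3.2 P [0.6507 0.0906 0.0752] q [ 0.06  0.39  1.48  0.    1.25 -1.51] F [ 0.6  0.5 -0.5] op 0.0602 dist 0.0144 rot [-0.3 -0.   0.6] rows 4
[-0.0015, 0.0033, -0.0003, -0.07, -0.01, 0.15, 0.4]
[-0.0015, 0.0033, -0.0003, -0.07, -0.01, 0.15, 0.4]
[-0.0015, 0.0033, -0.0003, -0.07, -0.01, 0.15, 0.4]
[-0.0014, 0.0033, -0.0003, -0.07, -0.01, 0.15, 0.4]
```

View pics/p2.png

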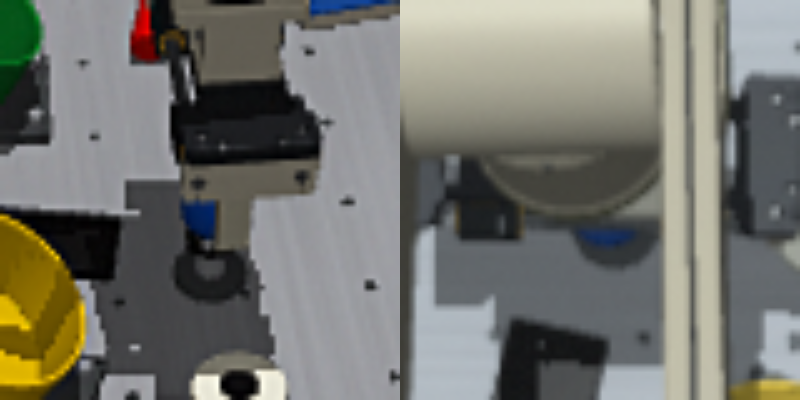

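>>> carry_out --motion '[-0.003,0.006,0,0,0,0.3,0.3,-0.0025,0.005,0,0,0,0.3,0.3,0,0.002,0,0,0,0,0.3,0,0,0,0,0,0,0.3,0,0,0,0,0,0,0.3]'

```text
t: 3.8
tool_pos: [0.6471, 0.0907, 0.0649]
orientation: [-1.566, -0.002, -0.004]
force: [-0.1, 0.3, 0.3]
opening: 0.0608
```

```bash
python3 - <<'E'
from plan import *
plan(np.array([.645,.0895,.062]),DOWN,0.3,total=2)
E
```

```text
t 3.8 P [0.6471 0.0907 0.0649] q [ 0.06  0.4   1.49  0.    1.24 -1.51] F [-0.1  0.3  0.3] op 0.0608 dist 0.0038 rot [-0.3 -0.   0.2] rows 2
[-0.0011, 0.0015, -0.0006, -0.14, -0.02, 0.11, 0.3]
[-0.0011, 0.0015, -0.0006, -0.14, -0.02, 0.11, 0.3]
```

Close with a light grip.

>>> carry_out --motion '[-0.002,0.0025,-0.0005,0,0,0,0.3,0,0,0,0,0,0,0,0,0,0,0,0,0,-0.3,0,0,0,0,0,0,-0.6,0,0,0,0,0,0,-0.6]' --squeeze 10

```text
t: 4.3
tool_pos: [0.6454, 0.0904, 0.0628]
orientation: [-1.565, -0.003, -0.004]
force: [0.1, 1.6, 1.9]
opening: 0.0373
```

```bash
python3 - <<'E'
from plan import *
plan(np.array([.645,.0895,.26]),DOWN,-.6)
E
```

```text
t 4.3 P [0.6454 0.0904 0.0628] q [ 0.06  0.4   1.5   0.01  1.24 -1.51] F [0.1 1.6 1.9] op 0.0373 dist 0.1972 rot [-0.3 -0.   0.3] rows 5
[0.0001, -0.0394, 0.0, -0.06, -0.01, 0.06, -0.6]
[0.0001, -0.0394, -0.0, -0.06, -0.01, 0.06, -0.6]
[0.0, -0.0394, -0.0001, -0.06, -0.01, 0.06, -0.6]
[0.0, -0.0394, -0.0001, -0.06, -0.01, 0.06, -0.6]
[-0.0, -0.0394, -0.0001, -0.06, -0.01, 0.06, -0.6]
```

>>> carry_out --motion '[0,-0.01,0,0,0,0,-0.6,0,-0.02,0,0,0,0,-0.6,0,-0.035,0,0,0,0,-0.6,0,-0.04,0,0,0,0,-0.6,0,-0.035,0,0,0,0,-0.6]'

```text
t: 4.8
tool_pos: [0.6396, 0.089, 0.2006]
orientation: [-1.567, 0.009, 0.008]
force: [-0.1, 0.1, -1.4]
opening: 0.0374
```

```bash
python3 - <<'E'
from plan import *
p,M=potpose("blue",.03+.15,.01)
print(p,M.round(2))
plan(p,M,-.6)
im=np.hstack([cv2.resize(imaging.read_camera(n)[a:a+120,b:b+120],(400,400)) for n,a,b in(("side",110,280),("top",170,220))])
cv2.imwrite("pics/p3.png",im)
E
```

```text
[ 0.62280403 -0.25769751  0.18938457] [[-0.85 -0.49  0.17]
 [-0.14 -0.08 -0.99]
 [ 0.5  -0.87 -0.  ]]
t 4.8 P [0.6396 0.089  0.2006] q [ 0.06  0.28  1.39  0.    1.49 -1.51] F [-0.1  0.1 -1.4] op 0.0374 dist 0.3473 rot [-2.8 -9.3 29.4] rows 8
[-0.0021, 0.0013, -0.0433, -0.35, -1.16, 3.67, -0.6]
[-0.0028, 0.0017, -0.0433, -0.35, -1.16, 3.67, -0.6]
[-0.0036, 0.0021, -0.0432, -0.35, -1.16, 3.67, -0.6]
[-0.0043, 0.0027, -0.0431, -0.35, -1.16, 3.67, -0.6]
[-0.005, 0.0032, -0.043, -0.35, -1.16, 3.67, -0.6]
[-0.0056, 0.0038, -0.0429, -0.35, -1.16, 3.67, -0.6]
[-0.0062, 0.0045, -0.0427, -0.35, -1.16, 3.67, -0.6]
[-0.0068, 0.0051, -0.0426, -0.35, -1.16, 3.67, -0.6]
```

View pics/p3.png

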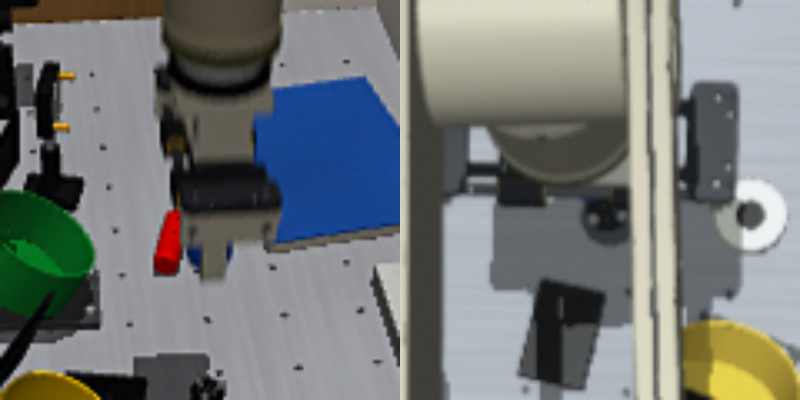

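>>> carry_out --motion '[-0.001,0,-0.025,0,-1,3.5,-0.6,-0.002,0,-0.04,0,-1,3.5,-0.6,-0.003,0,-0.04,0,-1,3.5,-0.6,-0.003,0,-0.04,-0.5,-1,3.5,-0.6,-0.004,0,-0.04,-0.5,-1,3.5,-0.6]'

```text
t: 5.4
tool_pos: [0.6372, -0.0957, 0.2113]
orientation: [-1.568, 0.163, 0.322]
force: [0.3, -0.4, -1.7]
opening: 0.037
```

```bash
python3 - <<'E'
from plan import *
p,M=potpose("blue",.03+.15,.01)
plan(p,M,-.6)
E
```

```text
t 5.4 P [ 0.6372 -0.0957  0.2113] q [-0.18  0.56  1.03 -0.08  1.84 -1.87] F [ 0.3 -0.4 -1.7] op 0.037 dist 0.1641 rot [-1.7 -3.3 12.3] rows 4
[-0.0057, 0.0074, -0.0399, -0.43, -0.83, 3.08, -0.6]
[-0.0059, 0.008, -0.0398, -0.43, -0.83, 3.08, -0.6]
[-0.006, 0.0086, -0.0396, -0.43, -0.83, 3.08, -0.6]
[-0.0061, 0.0093, -0.0395, -0.43, -0.83, 3.08, -0.6]
```

>>> carry_out --motion '[-0.0055,0.0075,-0.04,-0.4,-0.8,3,-0.6,-0.006,0.008,-0.04,-0.4,-0.8,3,-0.6,-0.006,0.009,-0.035,-0.4,-0.8,3,-0.6,-0.006,0.009,-0.025,-0.4,-0.8,3,-0.6,0,0,-0.01,0,0,0,-0.6]'

```text
t: 5.9
tool_pos: [0.619, -0.2591, 0.1851]
orientation: [-1.567, 0.294, 0.543]
force: [0.4, 0.8, -1.5]
opening: 0.0371
```

```bash
python3 - <<'E'
from plan import *
p,M=potpose("blue",.03+.10,.01)
plan(p,M,-.6)
im=np.hstack([cv2.resize(imaging.read_camera(n)[a:a+160,b:b+160],(400,400)) for n,a,b in(("side",210,240),("top",180,360))])
cv2.imwrite("pics/p4.png",im)
E
```

```text
t 5.9 P [ 0.619  -0.2591  0.1851] q [-0.34  0.85  0.73 -0.27  2.02 -2.14] F [ 0.4  0.8 -1.5] op 0.0371 dist 0.0443 rot [-0.3 -0.1 -0.5] rows 1
[0.0017, 0.0443, 0.0005, -0.28, -0.14, -0.47, -0.6]
```

View pics/p4.png

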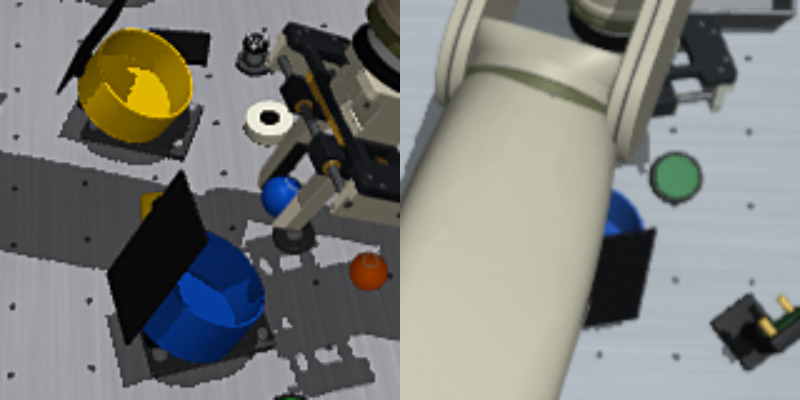

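```bash
python3 - <<'E'
from plan import *
s=robot.read_state();P=s["tool_pos"];M=R.from_rotvec(s["orientation"]).as_matrix()
im=imaging.read_camera("side");h=cv2.cvtColor(im,cv2.COLOR_BGR2HSV);m=cv2.inRange(h,(100,120,20),(130,255,255));m[:275]=0;m[302:]=0;m[:,:335]=0;m[:,370:]=0
c=max(cv2.findContours(m,0,1)[0],key=cv2.contourArea);print(cv2.minEnclosingCircle(c),cv2.boundingRect(c))
for a in(0,.005): print(proj("side",P+M[:,1]*a))
cv2.imwrite("pics/p5.png",cv2.resize(im[270:310,330:380],None,fx=12,fy=12,interpolation=0))
E
```

```text
((352.5762634277344, 287.6355895996094), 8.752267837524414) (345, 279, 16, 18)
[[354.9277858  285.28071686]]
[[353.69337163 286.80083976]]
```

View pics/p5.png

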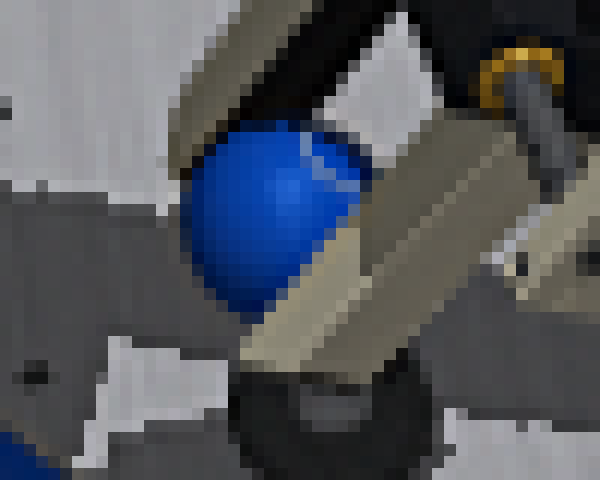

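>>> carry_out --motion '[0.001,0.025,0,0,0,0,-0.6,0.001,0.035,0,0,0,0,-0.6,0,0.03,0,0,0,0,-0.6,0,0.015,0,0,0,0,-0.6,0,0,0,0,0,0,-0.6]'

```text
t: 6.55
tool_pos: [0.5755, -0.2563, 0.101]
orientation: [-1.576, 0.268, 0.527]
force: [0.8, 0.2, -0.9]
opening: 0.037
```

```bash
python3 - <<'E'
from plan import *
p,M=potpose("blue",.04,.01)
plan(p,M,-.6)
im=np.hstack([cv2.resize(imaging.read_camera(n)[a:a+120,b:b+120],(400,400)) for n,a,b in(("side",260,260),("top",210,370))])
cv2.imwrite("pics/p6.png",im)
E
```

```text
t 6.55 P [ 0.5755 -0.2563  0.101 ] q [-0.36  0.74  1.04 -0.26  1.8  -2.1 ] F [ 0.8  0.2 -0.9] op 0.037 dist 0.0415 rot [0.2 0.  1. ] rows 1
[-0.0047, 0.0402, -0.009, 0.23, 0.04, 1.02, -0.6]
```

View pics/p6.png

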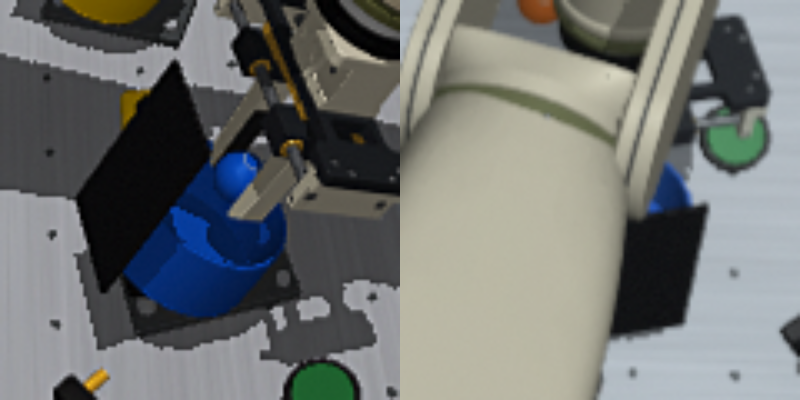

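>>> carry_out --motion '[-0.002,0.005,-0.005,0,0,0.5,-0.6,-0.002,0.01,-0.004,0,0,0.5,-0.6,-0.001,0.01,-0.001,0,0,0,-0.6,0,0.008,0,0,0,0,-0.6,0,0,0,0,0,0,-0.6]'

```text
t: 7.15
tool_pos: [0.5614, -0.2714, 0.0795]
orientation: [-1.582, 0.275, 0.534]
force: [-0.9, 0.6, -0.8]
opening: 0.0377
```

```bash
python3 - <<'E'
from plan import *
p,M=potpose("blue",.035,.01)
plan(p,M,-.6)
im=np.hstack([cv2.resize(imaging.read_camera(n)[a:a+120,b:b+120],(400,400)) for n,a,b in(("side",260,260),("top",210,370))])
cv2.imwrite("pics/p7.png",im)
E
```

```text
t 7.15 P [ 0.5614 -0.2714  0.0795] q [-0.38  0.74  1.08 -0.27  1.76 -2.11] F [-0.9  0.6 -0.8] op 0.0377 dist 0.0188 rot [ 0.6 -0.1  0.5] rows 1
[-0.0007, 0.0184, 0.0035, 0.59, -0.05, 0.54, -0.6]
```

View pics/p7.png

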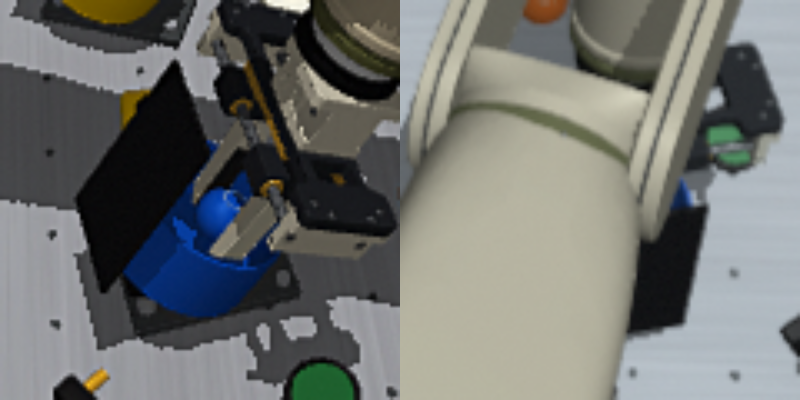

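>>> carry_out --motion '[0,0.005,0.001,0.3,0,0.3,-0.6,0,0.005,0.001,0.3,0,0.3,-0.6,0,0.003,0.001,0,0,0,-0.6,0,0,0,0,0,0,-0.6,0,0,0,0,0,0,-0.6]'

```text
t: 7.75
tool_pos: [0.5553, -0.2694, 0.0688]
orientation: [-1.572, 0.285, 0.539]
force: [1.1, 0.6, -1.1]
opening: 0.0374
```

```bash
python3 - <<'E'
from plan import *
p,M=potpose("blue",.035,.01)
plan(p,M,-.6)
E
```

```text
t 7.75 P [ 0.5553 -0.2694  0.0688] q [-0.38  0.75  1.09 -0.27  1.75 -2.11] F [ 1.1  0.6 -1.1] op 0.0374 dist 0.0064 rot [ 0.  -0.1  0. ] rows 1
[-0.001, 0.0063, 0.0004, 0.0, -0.07, 0.0, -0.6]
```

Now fine steps, watching the force.

>>> carry_out --motion '[0,0.002,0,0,0,0,-0.6,0,0.0015,0,0,0,0,-0.6,0,0,0,0,0,0,-0.6,0,0,0,0,0,0,-0.6,0,0,0,0,0,0,-0.6]'

```text
t: 8.25
tool_pos: [0.5538, -0.2697, 0.066]
orientation: [-1.572, 0.284, 0.538]
force: [1.0, 0.1, -1.5]
opening: 0.0375
```

```bash
python3 - <<'E'
from plan import *
p,M=potpose("blue",.03,.01)
plan(p,M,-.6)
im=imaging.read_camera("side")
cv2.imwrite("pics/p8.png",cv2.resize(im[290:370,280:380],(800,600)) if 0 else cv2.resize(im[290:365,280:380],(800,600)))
E
```

```text
t 8.25 P [ 0.5538 -0.2697  0.066 ] q [-0.38  0.75  1.1  -0.27  1.74 -2.1 ] F [ 1.   0.1 -1.5] op 0.0375 dist 0.0082 rot [ 0.  -0.1  0. ] rows 1
[-0.0011, 0.0081, 0.0005, 0.03, -0.07, 0.04, -0.6]
```

View pics/p8.png

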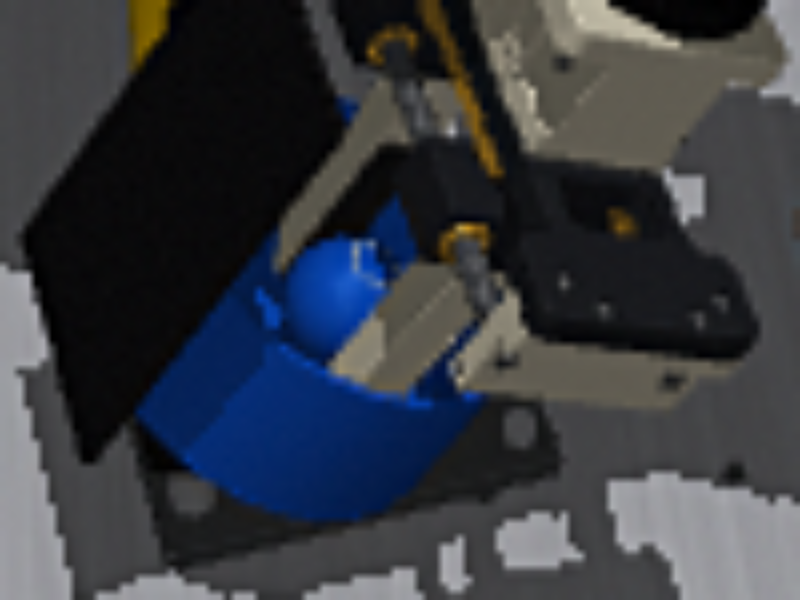

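>>> carry_out --motion '[0,0.002,0,0,0,0,-0.6,0,0.002,0,0,0,0,-0.6,0,0,0,0,0,0,-0.6,0,0,0,0,0,0,-0.6,0,0,0,0,0,0,-0.6]' --squeeze 8

```text
t: 8.8
tool_pos: [0.5517, -0.2701, 0.0622]
orientation: [-1.572, 0.284, 0.538]
force: [0.1, 0.0, -0.7]
opening: 0.0373
```

>>> carry_out --motion '[0,0.0015,0,0,0,0,-0.6,0,0,0,0,0,0,-0.6,0,0,0,0,0,0,-0.6,0,0,0,0,0,0,-0.6,0,0,0,0,0,0,-0.6]'

```text
t: 9.3
tool_pos: [0.551, -0.2702, 0.0609]
orientation: [-1.572, 0.284, 0.538]
force: [-0.9, -0.1, -1.2]
opening: 0.0375
```

>>> carry_out --motion '[0,0.0015,0,0,0,0,-0.6,0,0,0,0,0,0,-0.6,0,0,0,0,0,0,-0.6,0,0,0,0,0,0,-0.6,0,0,0,0,0,0,-0.6]'

```text
t: 9.8
tool_pos: [0.5502, -0.2704, 0.0595]
orientation: [-1.572, 0.284, 0.538]
force: [0.6, 0.1, -0.7]
opening: 0.0373
```

>>> carry_out --motion '[0,0.0015,0,0,0,0,-0.6,0,0,0,0,0,0,-0.6,0,0,0,0,0,0,-0.6,0,0,0,0,0,0,-0.6,0,0,0,0,0,0,-0.6]'

```text
t: 10.3
tool_pos: [0.5502, -0.2706, 0.059]
orientation: [-1.573, 0.283, 0.537]
force: [2.1, 0.3, 0.9]
opening: 0.0375
```

```bash
python3 - <<'E'
from plan import *
s=robot.read_state();print(R.from_rotvec(s["orientation"]).as_matrix().round(2))
p,M=potpose("blue",.0295,.022)
plan(p,M,-.6)
E
```

```text
[[ 0.86 -0.49 -0.16]
 [ 0.14 -0.08  0.99]
 [-0.5  -0.87 -0.  ]]
t 10.3 P [ 0.5502 -0.2706  0.059 ] q [-0.39  0.75  1.12 -0.27  1.73 -2.1 ] F [2.1 0.3 0.9] op 0.0375 dist 0.0107 rot [ 0.1 -0.1  0.2] rows 1
[0.0106, 0.0007, 0.0007, 0.09, -0.09, 0.15, -0.6]
```

Tool +x is downhill. Back off 1.5 mm, slide 11 mm downhill, touch again.

>>> carry_out --motion '[0,-0.002,0,0,0,0,-0.6,0.004,0,0,0,0,0,-0.6,0.004,0,0,0,0,0,-0.6,0.003,0,0.0005,0,0,0,-0.6,0,0,0,0,0,0,-0.6]'

```text
t: 10.8
tool_pos: [0.5609, -0.2681, 0.0542]
orientation: [-1.573, 0.283, 0.538]
force: [0.1, -0.6, -1.5]
opening: 0.0374
```

```bash
python3 - <<'E'
from plan import *
p,M=potpose("blue",.0295,.022)
plan(p,M,-.6)
E
```

```text
t 10.8 P [ 0.5609 -0.2681  0.0542] q [-0.38  0.78  1.08 -0.27  1.73 -2.1 ] F [ 0.1 -0.6 -1.5] op 0.0374 dist 0.0024 rot [ 0.1 -0.1  0.1] rows 1
[-0.0013, 0.002, 0.0, 0.05, -0.08, 0.09, -0.6]
```

>>> carry_out --motion '[0,0.0015,0,0,0,0,-0.6,0,0,0,0,0,0,-0.6,0,0,0,0,0,0,-0.6,0,0,0,0,0,0,-0.6,0,0,0,0,0,0,-0.6]' --squeeze 6

```text
t: 11.3
tool_pos: [0.5604, -0.2682, 0.053]
orientation: [-1.573, 0.283, 0.537]
force: [0.0, 0.1, -0.3]
opening: 0.0377
```

>>> carry_out --motion '[0,0.001,0,0,0,0,-0.6,0,0,0,0,0,0,-0.6,0,0,0,0,0,0,-0.6,0,0,0,0,0,0,-0.6,0,0,0,0,0,0,-0.6]'

```text
t: 11.8
tool_pos: [0.5605, -0.2682, 0.0529]
orientation: [-1.573, 0.282, 0.536]
force: [1.5, 0.7, 0.7]
opening: 0.0371
```

>>> carry_out --motion '[0,0,0,0,0,0,-0.1,0,0,0,0,0,0,-0.05,0,0,0,0,0,0,-0.02,0,0,0,0,0,0,-0.02,0,0,0,0,0,0,-0.02]'

```text
t: 12.3
tool_pos: [0.5596, -0.2685, 0.0523]
orientation: [-1.573, 0.284, 0.537]
force: [1.3, 0.5, 0.3]
opening: 0.0452
```

```bash
python3 - <<'E'
from plan import *
im=imaging.read_camera("side")
cv2.imwrite("pics/p9.png",cv2.resize(im[290:365,280:380],(800,600)))
E
```

```text
(no output)
```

View pics/p9.png

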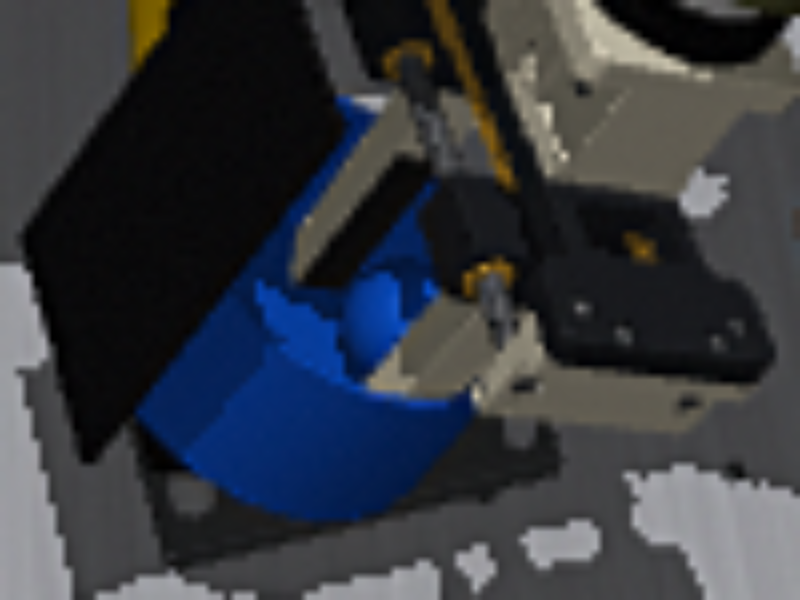

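>>> carry_out --motion '[0,-0.005,0,0,0,0,-0.02,0,-0.015,0,0,0,0,-0.02,0,-0.025,0,0,0,0,-0.02,0,-0.035,0,0,0,0,-0.02,0,-0.035,0,0,0,0,-0.02]'

```text
t: 12.85
tool_pos: [0.6134, -0.2579, 0.1498]
orientation: [-1.565, 0.292, 0.546]
force: [1.0, 0.5, 0.1]
opening: 0.0456
```

```bash
python3 - <<'E'
from plan import *
plan(np.array([.651,-.170,.20]),DOWN,0.3)
im=imaging.read_camera("side")
cv2.imwrite("pics/p10.png",cv2.resize(im[260:380,270:430],(800,600)))
E
```

```text
t 12.85 P [ 0.6134 -0.2579  0.1498] q [-0.34  0.85  0.8  -0.27  1.96 -2.12] F [1.  0.5 0.1] op 0.0456 dist 0.1079 rot [  2.2   9.2 -30.5] rows 4
[0.0048, -0.0173, 0.0202, 0.56, 2.3, -7.62, 0.3]
[0.0062, -0.0163, 0.0206, 0.56, 2.3, -7.62, 0.3]
[0.0074, -0.0152, 0.021, 0.56, 2.3, -7.62, 0.3]
[0.0085, -0.0139, 0.0215, 0.56, 2.3, -7.62, 0.3]
```

View pics/p10.png

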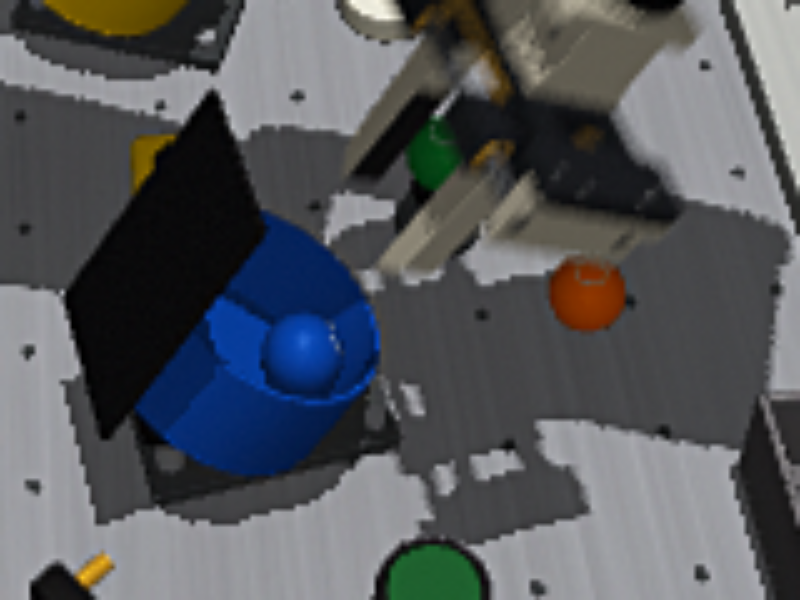

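>>> carry_out --motion '[0,-0.035,0,0,0,0,0.3,0,-0.03,0.01,0.5,2,-7,0.3,0.006,-0.015,0.02,0.5,2,-7,0.3,0.007,0,0.021,0.5,2,-7,0.3,0.008,0.01,0.021,0.5,2,-7,0.3]'

```text
t: 13.4
tool_pos: [0.6716, -0.1774, 0.203]
orientation: [-1.57, 0.012, 0.036]
force: [0.1, 0.7, 0.1]
opening: 0.0604
```

```bash
python3 - <<'E'
from plan import *
plan(np.array([.651,-.170,.14]),DOWN,0.3)
E
```

```text
t 13.4 P [ 0.6716 -0.1774  0.203 ] q [-0.33  0.43  1.2  -0.01  1.54 -1.91] F [0.1 0.7 0.1] op 0.0604 dist 0.0666 rot [-0.   0.9 -1.7] rows 2
[-0.0093, 0.0318, 0.0038, -0.02, 0.45, -0.87, 0.3]
[-0.0098, 0.0316, 0.0038, -0.02, 0.45, -0.87, 0.3]
```

>>> carry_out --motion '[-0.009,0.025,0.003,0,0.4,-0.8,0.3,-0.009,0.025,0.003,0,0.4,-0.8,0.3,-0.002,0.012,0.001,0,0,0,0.3,0,0,0,0,0,0,0.3,0,0,0,0,0,0,0.3]'

```text
t: 13.9
tool_pos: [0.6495, -0.1677, 0.1433]
orientation: [-1.571, -0.007, -0.005]
force: [-0.2, -1.0, 0.7]
opening: 0.0604
```

```bash
python3 - <<'E'
from plan import *
plan(np.array([.651,-.170,.0625]),DOWN,0.3)
im=np.hstack([cv2.resize(imaging.read_camera(n)[a:a+120,b:b+120],(400,400)) for n,a,b in(("side",230,300),("top",170,330))])
cv2.imwrite("pics/p11.png",im)
E
```

```text
t 13.9 P [ 0.6495 -0.1677  0.1433] q [-0.33  0.37  1.38  0.    1.38 -1.9 ] F [-0.2 -1.   0.7] op 0.0604 dist 0.0808 rot [-0.   0.1  0.4] rows 2
[0.0005, 0.0404, -0.0012, -0.01, 0.04, 0.22, 0.3]
[0.0006, 0.0404, -0.0012, -0.01, 0.04, 0.22, 0.3]
```

View pics/p11.png

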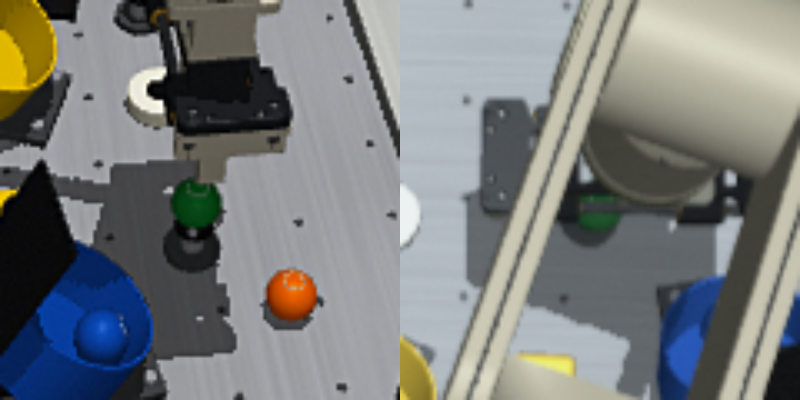

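Aligned over the green ball; descend.

>>> carry_out --motion '[0,0.02,-0.001,0,0,0.2,0.3,0,0.025,-0.001,0,0,0.2,0.3,0,0.018,0,0,0,0,0.3,0,0.008,0,0,0,0,0.3,0,0,0,0,0,0,0.3]'

```text
t: 14.5
tool_pos: [0.654, -0.1718, 0.0698]
orientation: [-1.573, -0.005, -0.003]
force: [-0.9, 0.3, -1.3]
opening: 0.0606
```

```bash
python3 - <<'E'
from plan import *
plan(np.array([.651,-.170,.0625]),DOWN,0.3)
E
```

```text
t 14.5 P [ 0.654  -0.1718  0.0698] q [-0.33  0.45  1.42 -0.    1.27 -1.9 ] F [-0.9  0.3 -1.3] op 0.0606 dist 0.0081 rot [0.1 0.1 0.3] rows 1
[-0.0031, 0.0072, 0.0018, 0.12, 0.07, 0.3, 0.3]
```

>>> carry_out --motion '[-0.0015,0.004,0.001,0,0,0.2,0.3,-0.0015,0.003,0.001,0,0,0,0.3,0,0,0,0,0,0,0.1,0,0,0,0,0,0,-0.2,0,0,0,0,0,0,-0.6]' --squeeze 10

```text
t: 15.0
tool_pos: [0.6526, -0.1702, 0.0648]
orientation: [-1.574, -0.005, -0.003]
force: [0.8, 2.5, 1.6]
opening: 0.0408
```

>>> carry_out --motion '[0,0,0,0,0,0,-0.6,0,0,0,0,0,0,-0.6,0,-0.005,0,0,0,0,-0.6,0,-0.015,0,0,0,0,-0.6,0,-0.025,0,0,0,0,-0.6]'

```text
t: 15.5
tool_pos: [0.65, -0.1688, 0.1086]
orientation: [-1.572, -0.0, 0.002]
force: [-0.1, 0.2, -1.1]
opening: 0.0371
```

```bash
python3 - <<'E'
from plan import *
p,M=potpose("green",.03+.15,.01)
print(p)
plan(p,M,-.6)
im=np.hstack([cv2.resize(imaging.read_camera(n)[a:a+120,b:b+120],(400,400)) for n,a,b in(("side",230,300),("top",170,330))])
cv2.imwrite("pics/p12.png",im)
E
```

```text
[0.58125203 0.2570343  0.18758457]
t 15.5 P [ 0.65   -0.1688  0.1086] q [-0.33  0.41  1.4  -0.    1.33 -1.9 ] F [-0.1  0.2 -1.1] op 0.0371 dist 0.4386 rot [ 1.4  5.2 29.9] rows 10
[-0.0068, -0.0079, 0.0426, 0.14, 0.52, 2.99, -0.6]
[-0.0076, -0.0074, 0.0425, 0.14, 0.52, 2.99, -0.6]
[-0.0084, -0.0069, 0.0425, 0.14, 0.52, 2.99, -0.6]
[-0.0091, -0.0064, 0.0424, 0.14, 0.52, 2.99, -0.6]
[-0.0098, -0.0058, 0.0424, 0.14, 0.52, 2.99, -0.6]
[-0.0105, -0.0051, 0.0423, 0.14, 0.52, 2.99, -0.6]
[-0.0111, -0.0045, 0.0422, 0.14, 0.52, 2.99, -0.6]
[-0.0117, -0.0038, 0.0421, 0.14, 0.52, 2.99, -0.6]
[-0.0122, -0.003, 0.042, 0.14, 0.52, 2.99, -0.6]
[-0.0128, -0.0023, 0.0419, 0.14, 0.52, 2.99, -0.6]
```

View pics/p12.png

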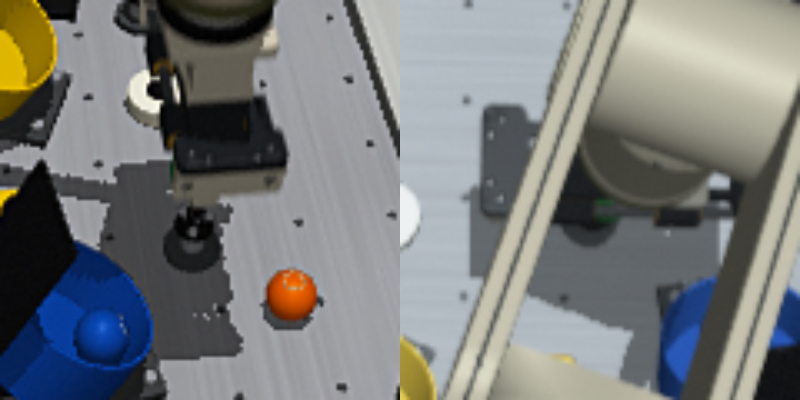

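Green ball lifted, nest empty. Rise, then traverse.

>>> carry_out --motion '[0,-0.035,0.005,0,0,0,-0.6,0,-0.04,0.02,0,0.5,0,-0.6,0,-0.03,0.035,0,0.5,0,-0.6,0,-0.01,0.042,0,0.5,2,-0.6,-0.004,0,0.042,0,0.5,3,-0.6]'

```text
t: 16.1
tool_pos: [0.6504, -0.0286, 0.2336]
orientation: [-1.574, 0.096, 0.025]
force: [0.4, 0.6, -0.6]
opening: 0.037
```

```bash
python3 - <<'E'
from plan import *
p,M=potpose("green",.03+.16,.01)
plan(p,M,-.6)
E
```

```text
t 16.1 P [ 0.6504 -0.0286  0.2336] q [-0.12  0.34  1.25 -0.01  1.62 -1.64] F [ 0.4  0.6 -0.6] op 0.037 dist 0.2947 rot [ 1.1  2.4 25.6] rows 7
[-0.0106, 0.0059, 0.0403, 0.16, 0.35, 3.66, -0.6]
[-0.0104, 0.0067, 0.0402, 0.16, 0.35, 3.66, -0.6]
[-0.0102, 0.0075, 0.0402, 0.16, 0.35, 3.66, -0.6]
[-0.0099, 0.0082, 0.0401, 0.16, 0.35, 3.66, -0.6]
[-0.0096, 0.009, 0.04, 0.16, 0.35, 3.66, -0.6]
[-0.0093, 0.0097, 0.0399, 0.16, 0.35, 3.66, -0.6]
[-0.0089, 0.0104, 0.0398, 0.16, 0.35, 3.66, -0.6]
```

>>> carry_out --motion '[-0.006,0.002,0.04,0,0.3,3.5,-0.6,-0.008,0.003,0.04,0,0.3,3.5,-0.6,-0.009,0.004,0.04,0.2,0.3,3.5,-0.6,-0.009,0.005,0.04,0.2,0.3,3.5,-0.6,-0.009,0.006,0.04,0.2,0.3,3.5,-0.6]'

```text
t: 16.6
tool_pos: [0.6177, 0.1807, 0.2245]
orientation: [-1.539, 0.36, 0.241]
force: [-0.3, -0.1, -1.1]
opening: 0.0372
```

```bash
python3 - <<'E'
from plan import *
p,M=potpose("green",.03+.14,.01)
plan(p,M,-.6)
E
```

```text
t 16.6 P [0.6177 0.1807 0.2245] q [ 0.16  0.62  0.94  0.09  1.95 -1.32] F [-0.3 -0.1 -1.1] op 0.0372 dist 0.0984 rot [0.6 0.7 8. ] rows 3
[-0.0089, 0.0199, 0.0245, 0.21, 0.22, 2.67, -0.6]
[-0.0081, 0.0204, 0.0244, 0.21, 0.22, 2.67, -0.6]
[-0.0072, 0.0208, 0.0243, 0.21, 0.22, 2.67, -0.6]
```

>>> carry_out --motion '[-0.009,0.01,0.024,0.2,0.2,2.7,-0.6,-0.008,0.015,0.024,0.2,0.2,2.7,-0.6,-0.007,0.015,0.02,0.2,0.2,2.5,-0.6,0,0.015,0.003,0,0,0,-0.6,0,0,0,0,0,0,-0.6]'

```text
t: 17.1
tool_pos: [0.5743, 0.2643, 0.179]
orientation: [-1.508, 0.479, 0.35]
force: [-0.3, -0.0, -1.3]
opening: 0.0372
```

```bash
python3 - <<'E'
from plan import *
p,M=potpose("green",.055,.01)
plan(p,M,-.6)
im=np.hstack([cv2.resize(imaging.read_camera(n)[a:a+120,b:b+120],(400,400)) for n,a,b in(("side",120,230),("top",230,140))])
cv2.imwrite("pics/p13.png",im)
E
```

```text
t 17.1 P [0.5743 0.2643 0.179 ] q [ 0.25  0.73  0.92  0.18  1.99 -1.2 ] F [-0.3 -0.  -1.3] op 0.0372 dist 0.114 rot [ 0.2  0.3 -0.4] rows 3
[0.001, 0.0379, -0.002, 0.08, 0.11, -0.14, -0.6]
[0.0009, 0.0379, -0.0021, 0.08, 0.11, -0.14, -0.6]
[0.0009, 0.0379, -0.0021, 0.08, 0.11, -0.14, -0.6]
```

View pics/p13.png

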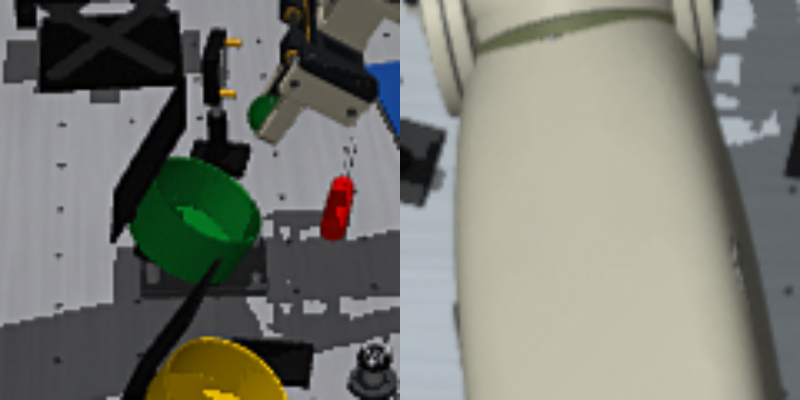

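>>> carry_out --motion '[0.0005,0.02,-0.002,0,0,0,-0.6,0.0005,0.025,-0.002,0,0,0,-0.6,0.0005,0.025,-0.002,0,0,0,-0.6,0,0.012,0,0,0,0,-0.6,0,0,0,0,0,0,-0.6]'

```text
t: 17.7
tool_pos: [0.541, 0.2579, 0.1149]
orientation: [-1.505, 0.469, 0.332]
force: [-0.4, -0.4, -0.6]
opening: 0.0373
```

```bash
python3 - <<'E'
from plan import *
p,M=potpose("green",.045,.015)
plan(p,M,-.6)
im=imaging.read_camera("side")
cv2.imwrite("pics/p14.png",cv2.resize(im[140:230,240:360],(800,600)))
E
```

```text
t 17.7 P [0.541  0.2579 0.1149] q [ 0.26  0.66  1.13  0.18  1.83 -1.22] F [-0.4 -0.4 -0.6] op 0.0373 dist 0.0521 rot [-0.2  0.1  0.6] rows 2
[0.0015, 0.026, 0.0013, -0.09, 0.07, 0.28, -0.6]
[0.0016, 0.026, 0.0013, -0.09, 0.07, 0.28, -0.6]
```

View pics/p14.png

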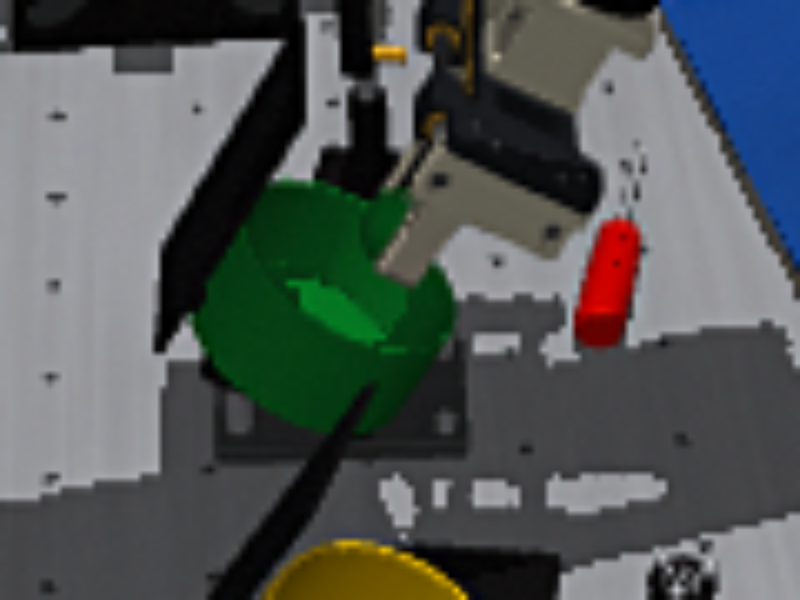

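>>> carry_out --motion '[0.0015,0.015,0.001,0,0,0.3,-0.6,0.0015,0.015,0.001,0,0,0.3,-0.6,0,0.012,0.001,0,0,0,-0.6,0,0.006,0,0,0,0,-0.6,0,0,0,0,0,0,-0.6]'

```text
t: 18.25
tool_pos: [0.5224, 0.2637, 0.0719]
orientation: [-1.502, 0.473, 0.336]
force: [0.5, 0.3, -0.8]
opening: 0.0375
```

```bash
python3 - <<'E'
from plan import *
p,M=potpose("green",.035,.02)
plan(p,M,-.6)
im=imaging.read_camera("side")
cv2.imwrite("pics/p15.png",cv2.resize(im[140:230,240:360],(800,600)))
E
```

```text
t 18.25 P [0.5224 0.2637 0.0719] q [ 0.27  0.67  1.2   0.18  1.75 -1.22] F [ 0.5  0.3 -0.8] op 0.0375 dist 0.0156 rot [-0.3  0.2  0.3] rows 1
[0.0034, 0.0152, -0.0014, -0.32, 0.16, 0.28, -0.6]
```

View pics/p15.png

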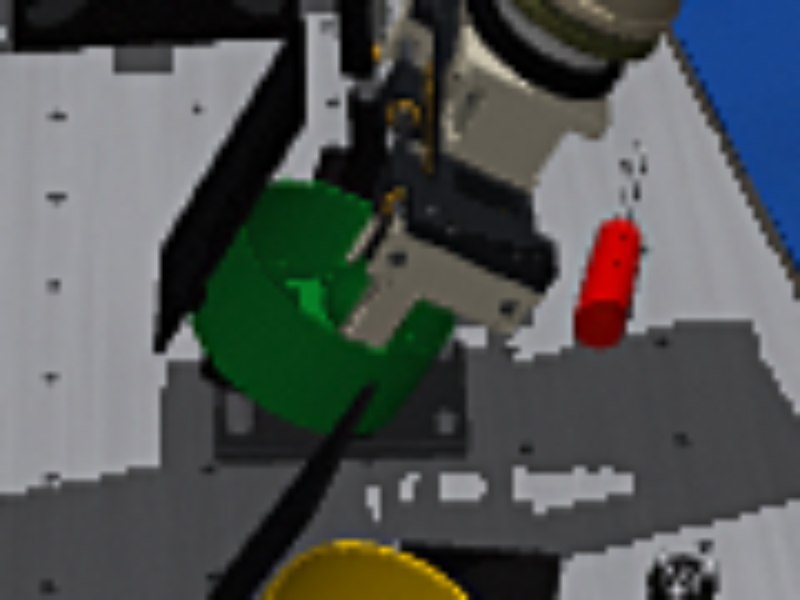

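>>> carry_out --motion '[0.001,0.004,-0.0005,0,0,0.3,-0.6,0.001,0.004,-0.0005,0,0,0,-0.6,0.001,0.002,0,0,0,0,-0.6,0,0,0,0,0,0,-0.6,0,0,0,0,0,0,-0.6]' --squeeze 8

```text
t: 18.8
tool_pos: [0.5212, 0.2631, 0.0624]
orientation: [-1.5, 0.475, 0.338]
force: [-0.7, -0.4, -1.0]
opening: 0.0374
```

```bash
python3 - <<'E'
from plan import *
p,M=potpose("green",.030,.02)
plan(p,M,-.6)
E
```

```text
t 18.8 P [0.5212 0.2631 0.0624] q [ 0.27  0.68  1.21  0.18  1.74 -1.23] F [-0.7 -0.4 -1. ] op 0.0374 dist 0.0114 rot [-0.4  0.2  0.1] rows 1
[-0.0003, 0.0114, -0.0007, -0.37, 0.18, 0.11, -0.6]
```

>>> carry_out --motion '[0,0.0025,0,0,0,0,-0.6,0,0.0025,0,0,0,0,-0.6,0,0,0,0,0,0,-0.6,0,0,0,0,0,0,-0.6,0,0,0,0,0,0,-0.6]'

```text
t: 19.3
tool_pos: [0.5188, 0.2635, 0.0582]
orientation: [-1.5, 0.474, 0.338]
force: [-0.0, 0.9, -1.0]
opening: 0.0371
```

>>> carry_out --motion '[0,0.002,0,0,0,0,-0.6,0,0,0,0,0,0,-0.6,0,0,0,0,0,0,-0.6,0,0,0,0,0,0,-0.6,0,0,0,0,0,0,-0.6]'

```text
t: 19.8
tool_pos: [0.5178, 0.2636, 0.0564]
orientation: [-1.5, 0.474, 0.338]
force: [-0.3, 0.2, -1.3]
opening: 0.0373
```

>>> carry_out --motion '[0,0.0015,0,0,0,0,-0.6,0,0,0,0,0,0,-0.6,0,0,0,0,0,0,-0.6,0,0,0,0,0,0,-0.6,0,0,0,0,0,0,-0.6]'

```text
t: 20.3
tool_pos: [0.5176, 0.2637, 0.0556]
orientation: [-1.5, 0.473, 0.337]
force: [0.9, 0.7, -0.1]
opening: 0.0373
```

>>> carry_out --motion '[0,0.001,0,0,0,0,-0.6,0,0,0,0,0,0,-0.6,0,0,0,0,0,0,-0.6,0,0,0,0,0,0,-0.6,0,0,0,0,0,0,-0.6]' --squeeze 6

```text
t: 20.8
tool_pos: [0.5177, 0.2638, 0.0554]
orientation: [-1.5, 0.472, 0.335]
force: [0.6, -0.3, 1.1]
opening: 0.0374
```

Contact with the floor; release.

>>> carry_out --motion '[0,0,0,0,0,0,-0.1,0,0,0,0,0,0,-0.05,0,0,0,0,0,0,-0.02,0,0,0,0,0,0,-0.02,0,0,0,0,0,0,-0.02]'

```text
t: 21.3
tool_pos: [0.5168, 0.2639, 0.0547]
orientation: [-1.5, 0.474, 0.337]
force: [-0.3, -0.1, 0.1]
opening: 0.0456
```

>>> carry_out --motion '[0,-0.005,0,0,0,0,-0.02,0,-0.015,0,0,0,0,-0.02,0,-0.025,0,0,0,0,-0.02,0,-0.035,0,0,0,0,-0.02,0,-0.035,0,0,0,0,-0.02]'

```text
t: 21.8
tool_pos: [0.5721, 0.2571, 0.1554]
orientation: [-1.502, 0.481, 0.345]
force: [-0.1, 0.6, 0.3]
opening: 0.0454
```

>>> carry_out --motion '[0,-0.035,0,0,0,0,-0.02,0,-0.035,0,0,0,0,-0.02,0,-0.02,0,0,0,0,-0.02,0,-0.005,0,0,0,0,-0.02,0,0,0,0,0,0,-0.02]'

```text
t: 22.3
tool_pos: [0.6268, 0.2506, 0.2537]
orientation: [-1.5, 0.469, 0.332]
force: [-0.5, 0.4, 0.2]
opening: 0.0453
```

```bash
python3 - <<'E'
from plan import *
im=imaging.read_camera("side")
cv2.imwrite("pics/p16.png",cv2.resize(im[120:420,220:420],(400,600)))
G=((40,80,20),(85,255,255));B=((100,120,20),(130,255,255))
cv2.imwrite("pics/p17.png",cv2.resize(im[140:230,240:360],(800,600)))
for k in POT:
    p,M=potpose(k,.024,.035);print(k,"expected rest px",proj("side",p))
print(robot.read_state()["force"],robot.read_state()["tool_pos"])
E
```

```text
green expected rest px [[297.19598932 190.49220389]]
blue expected rest px [[329.56947625 329.52829465]]
[-0.6778129   0.77814303  0.71465603] [0.62659922 0.25063121 0.25347252]
```

View pics/p16.png

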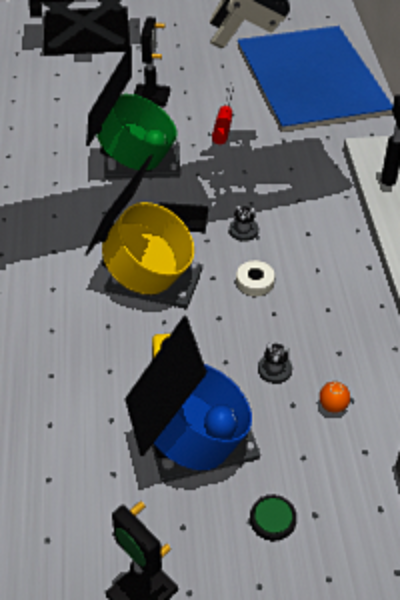

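View pics/p17.png

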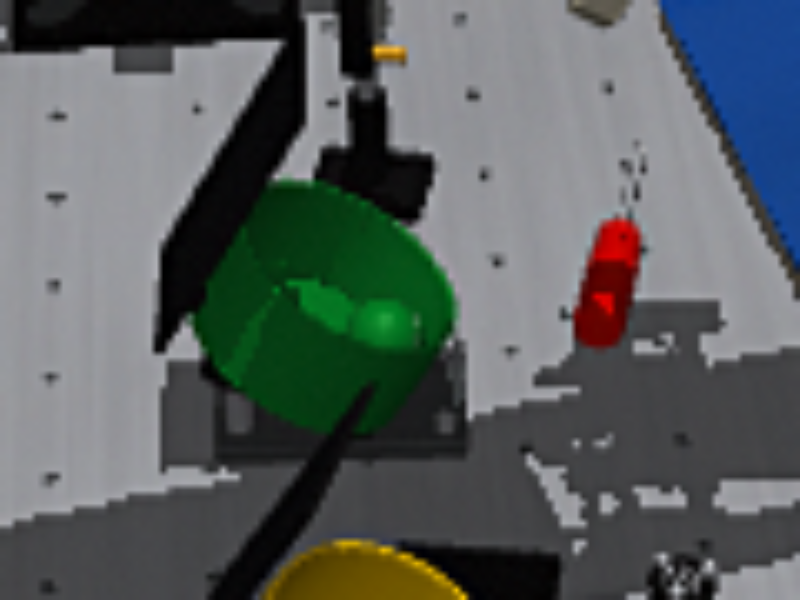

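```bash
python3 -c "
from plant import robot
print(robot.close_job())"
```

```text
the job is handed in; nothing more can be done
None
```

I put the blue ball in the blue pot and the green ball in the green pot, and handed the job in at about 22 s. I lowered each ball along its pot's axis until the force reading showed light contact with the floor (about 1–3 N). I moved the blue ball a further 11 mm downhill and touched it down again. Then I let each ball go and it settled at the low side of its pot.

**Last side picture:** both balls lie at the low side of their own pots, within about 2 px of where a resting ball should appear. For blue, I saw about (330, 330) and expected (329.6, 329.5). For green, I saw about (298, 188.5) and expected (297.2, 190.5). The nests and the yellow pot are empty, and the bystanders I could see look unmoved. The arm is clear, with no force on the tool beyond the sensor noise.

**Disagreements and gaps:**
- **Pot heights:** my height estimates for the pots differed by up to about 4 mm (36.7 mm for green, 35.8 mm for yellow, 40.4 mm for blue). I used the contact force, not the camera, to find the floors.
- **Trained networks:** they confused balls and pots several times, so I located the balls by colour and checked them by eye.
- **Final check:** I didn't measure the speed of the balls or the exact position of the bystanders. I also took no last picture from the top camera.

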